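# Read the preheating block with the infrared thermometer, then eject the hot bar

## Robot

A 6-joint arm with a two-finger parallel gripper is mounted at the origin on a cart in front of the work surface, level with it; the furniture and walls round the work are solid. World frame = base frame: x ahead of the robot, y to its left, z up, the work surface at z = 0. Lengths are in m, angles in rad, forces in N, time in s.
With the tool pointing down it reaches from about 0.4 to 0.825 m from the base axis. Payload 7 kg.
Tool frame: the origin (TCP) lies on the centre line of the jaws, within the pads' length; the fingertips stand 22 mm ahead of it and the grasp point (between the pads) lies 3 mm ahead of it; z points along the fingers, y is the line along which they close (so a half turn about z gives the same grasp; the last joint's range is limited). The gripper opens to 88 mm and grips with 3 to 60 N. Pads are 19 mm wide; open, the fingers measure 130 mm over their backs; the gripper's body (78 mm by 193 mm) begins 47 mm behind the grasp point.
Start: joints at [-0.975, 0.359, 0.012, 0, -1.224, -0.288], TCP at [0.204, -0.643, 0.249] pointing down, gripper open.
Joint ranges: [-3.07, 3.07], [-1.43, 2.12], [-1.02, 1.25], [-3.03, 1.67], [-3.05, -0], [-3.03, 3.03]. Speed limits (rad/s): [2.39, 2.39, 3.01, 3.14, 3.14, 3.14].

## Interface

Orientations are given as [roll, pitch, yaw] about the fixed x, y, z axes, in that order (R = Rz(yaw) Ry(pitch) Rx(roll)).
In Python, from station import arm gives the robot as it stands.
- The arm moves only by the tool arm_command, never from a script. Its argument "series" is one flat list of numbers, 7 for each row, row after row: the turn, a rotation vector about the tool's x, y, z each as a share of 90 degrees, from -1 to 1, then the shift along the tool's x, y, z each as a share of 0.1 m, from -1 to 1, then the opening, from 0 (shut) to 1 (fully open). A call has 1 to 8 rows; each row is the pose to reach, as a shift and turn from the pose commanded when the call began, along the tool's axes at that moment; what a row does not reach only later rows make up. A row lasts 1/8 s, in which the tool goes at most 62.5 mm and 10.7 degrees, less where a joint would pass 70% of its speed; a pose out of reach is approached as far as the arm can. A call with a number of a shift or a turn outside -1 to 1 is refused whole. A call with a gripper value outside its range is refused whole. The fingers move at their own pace and stop on an object; "force" is the grip in N (left out, the last holds). Time passes only in rows, so rows that repeat a pose let the fingers close. It gives the time, the measured TCP pose, the force, the opening and the grip force at its end, in the units of the state.
- arm.get_state(): the state, without advancing time (a new reading comes with each control period).
- arm.grab_frame(name): name is "scene" or "top"; returns the picture (480x640x3 uint8, blue, green, red); there is no depth.
- arm.camera_model(name): a dict with "fovy" (degrees; the focal length in pixels is half the picture's height over the tangent of half this angle, whatever the lens; pixels are square), "cx", "cy" (the principal point, pixels), "pose" (4x4, takes a point from camera to world coordinates). Camera axes: x right, y down, z forward; pixel columns grow to the right and rows downward; lengths in m; the calibration is good to about 2 mm. A picture is of the moment at which its call begins. camera_model takes no time and is no camera call.
- arm.job_done(): hands the job in; it is judged then, once.
The state is a dict: "t": time; "q": joint angles; "qd": joint speeds; "joint_efforts": joint torques, N m; "eef_pos": TCP position; "ee_rot": TCP orientation; "force": force on the tool from outside, world axes, zero at the start; "moment": the same for the moment, N m; "width": finger opening in m; "gripper_force": force on a finger pad.
Only numpy, scipy, OpenCV 4.12 (cv2) and the standard library are available. Lean on these libraries where they do the work, as an engineer would, in place of code of your own. Each camera call takes 0.05 s, during which the arm holds its last target. There are 200 camera calls.

## Task

The steel bar has soaked in the preheating block long enough. First hold the infrared thermometer with its lens square to the middle of the round black patch on the side of the block, about 5 cm off without touching the block, keep it steady for two seconds, then lay it gently back in its rest. After that push the ejector plate all the way in, so that the hot bar slides out and lies clear of the block on the apron, and let the plate spring back; do not touch the bar with the gripper, and leave the things around it where they are.

Things in the scene. Friction and masses are not known exactly. Their poses are not given: they have to be found in the camera images.
- heater: Preheating block, fixed. Origin on the bench under the block's middle; x = the way the ejector pushes, y = towards the patch side, z up. Aluminium block 80 (x) x 80 (y), z 30 to 82, on white standoffs; open-topped channel through it along x, 36.5 wide, floor at z 48. Grey terminal box on its -y side, out to y -70. Apron beyond the +x mouth, ejector push plate on the -x side.
- apron (a point): Centre of the steel apron's upper face, 80 ahead of the block's middle along its x, 48 above the bench, level with the channel floor. The apron runs from the block's mouth at x +40 to a lip 12 high (inner face x +117), with rails 10 high at y +-22 to 25. Axes as the block's.
- patch (a point): Middle of the round matt black patch, 38 across, on the +y side face of the block, 58 above the bench. Axes as the block's: y points straight out of the patch.
- thermometer: Pocket infrared thermometer: straight grey box body 110 long, 32 wide, 30 high with a tapered black nose 30 long (25 across at the tip), 0.16 kg. Origin at the middle of the body's cross-section at the ribbed grip; x = out of the nose along the beam, z = up (display side). Body from x -60 to +50, nose from +50 to +80. At the start it lies in the rest.
- lens (a point): Centre of the lens at the tip of the thermometer's nose, 80 in front of the thermometer's origin. x = the beam, y and z as the thermometer's.
- rest: Low dark steel rest, fixed, in which the thermometer lies level. Origin on the bench midway between its two forks; x = the way the lying nose points. Forks at x +-40, each 9 thick and 60 wide, floor 14 high, cheeks sloping out from 36 to about 50 clear width, tops 35 high; between them only a spine 22 wide, 4 high. The lying thermometer's origin is 29 above, within 4 along x.
- bar: Dark steel bar with two holes, 66 (x) x 34 x 26 mm, 0.44 kg, lying in the channel. Origin at the centre of its underside, x along the channel. Hot: not to be touched.
- ejector (a joint): Travel of the ejector slide in m: 0 = sprung back, 0.078 = fully in (stop). Spring 3 N at the start, 8 N at the end.
- ejector_plate (a point): Centre of the outer face of the ejector's push plate: upright steel plate 72 wide, 8 thick, from 40 to 92 above the bench, with a black rubber pad 40x40 in the middle; this point is 66 above the bench and at the block's x -134 at the start. Moves with the slide; push it along the block's +x. The pusher inside starts at the block's x -32 and ends at x +46.
- solvent_can: flat metal solvent can with a screw cap, 58x95x168 mm; bystander, leave it where it is. Origin at the centre of its underside.
- box_staples: low brown cardboard carton, 60x110x28 mm; bystander, leave it where it is. Origin at the centre of its underside.
- screwdriver_2: screwdriver with black handle, lying, 179x25x25 mm; bystander, leave it where it is. Origin at the centre of its underside.

How it is judged:
On the way, in this order (a step that is already met when the one before it is completed fails the run):
1. the lens is held 3 to 9 cm off the patch, its beam within 12 mm of the patch's middle and within 0.2 rad of square, steady, for a second (x of patch in the frame of lens between 0.03 and 0.09 m and y of patch in the frame of lens between -0.012 and 0.012 m and z of patch in the frame of lens between -0.012 and 0.012 m and angle between the x axis of lens and the y axis of patch, either way round below 0.2 rad and linear speed of thermometer below 0.02 m/s and angular speed of thermometer below 0.15 rad/s), for 1 s.
2. the thermometer lies in its rest again, let go (x of thermometer in the frame of rest between -0.018 and 0.018 m and y of thermometer in the frame of rest between -0.01 and 0.01 m and z of thermometer in the frame of rest between 0.022 and 0.034 m and angle between the x axis of thermometer and the x axis of rest, either way round below 0.15 rad and contact force between the fingers and thermometer below 0.1 N and linear speed of thermometer below 0.02 m/s), for 0.2 s.
3. the ejector slide is pushed in, to within 5 mm of its stop (value of joint ejector above 0.073 m).
At the end, for the whole second after the job is handed in: The bar lies flat and still on the apron, wholly out of the block (its centre 73 to 90 mm ahead of the block's middle), the ejector slide has sprung back to within 6 mm, and the thermometer lies still in both forks of its rest (within 18 mm along it, 10 mm across, 0.15 rad), let go (x of bar in the frame of heater between 0.073 and 0.09 m and y of bar in the frame of heater between -0.012 and 0.012 m and z of bar in the frame of heater between 0.044 and 0.053 m and angle between bar's own z axis and vertical below 0.1 rad and linear speed of each of bar, thermometer below 0.01 m/s and value of joint ejector below 0.006 m and x of thermometer in the frame of rest between -0.018 and 0.018 m and y of thermometer in the frame of rest between -0.01 and 0.01 m and z of thermometer in the frame of rest between 0.022 and 0.034 m and angle between the x axis of thermometer and the x axis of rest, either way round below 0.15 rad and contact force between the fingers and thermometer below 0.1 N); the robot touches nothing.
It fails at once if the gripper touches the hot bar (contact force between the fingers and bar above 0.5 N).
It fails at once if the thermometer touches the block or the bar (contact force between thermometer and heater above 1 N or contact force between thermometer and bar above 1 N).
It fails at once if the thermometer is dropped (falls faster than 0.5 m/s, not held) (contact force between the fingers and thermometer below 0.1 N and linear speed of thermometer above 0.5 m/s).
It fails at once if a bystander is pushed more than 3 cm (distance of any of solvent_can, box_staples, screwdriver_2 from where it was at the start of the episode above 0.03 m).
It also fails if it takes over 51 s, if anything falls off the work surface, if the arm or the gripper's body presses on something with over 40 N, if the wrist force passes 120 N, or if a joint passes its speed limit or range.

## Working session

There is one attempt and no reset: what is moved stays moved. The work goes in short steps, Python scripts to look and compute and a tool call to move; the robot and the scene stay as the last step left them, time stands still between calls to the robot, and variables do not carry over. Pictures are saved under pics/ and viewed, at most 10 in all, crops included, and the job is handed in when it is done.

Besides the shell and the picture viewer there is one more tool, called after "Emit:" as name(argument=value, ...), one argument or row to a line, values as JSON. arm_command: Moves the arm, as the interface text tells. Its arguments: {"type":"object","properties":{"series":{"type":"array"},"force":{"type":"number"}},"required":["series"]}

```bash
mkdir -p pics; python3 - <<'E'
from station import arm
import cv2, numpy as np
np.set_printoptions(precision=4,suppress=True)
for n in("scene","top"):
    cv2.imwrite(f"pics/{n}0.png",arm.grab_frame(n)); c=arm.camera_model(n); print(n,c["fovy"],c["cx"],c["cy"],c.keys()); print(np.array(c["pose"]))
s=arm.get_state(); print(s["t"],s["eef_pos"],s["ee_rot"],s["width"])
E
```

```text
scene 46.01153669815352 322.32708931897895 239.28397458103984 dict_keys(['fovy', 'cx', 'cy', 'pose'])
[[-0.5361 -0.576   0.6171 -0.0194]
 [-0.8441  0.3682 -0.3897  0.7095]
 [-0.0028 -0.7299 -0.6836  0.6864]
 [ 0.      0.      0.      1.    ]]
top 53.59901780305664 320.7919779075191 243.40416017541324 dict_keys(['fovy', 'cx', 'cy', 'pose'])
[[-0.0131 -0.9914  0.1304  0.3869]
 [-0.9999  0.012  -0.0095  0.3996]
 [ 0.0079 -0.1305 -0.9914  0.9043]
 [ 0.      0.      0.      1.    ]]
0.1 [ 0.2044 -0.6429  0.2477] [ 3.1401 -0.0001 -2.8339] 0.08779216458667327
```

View pics/scene0.png

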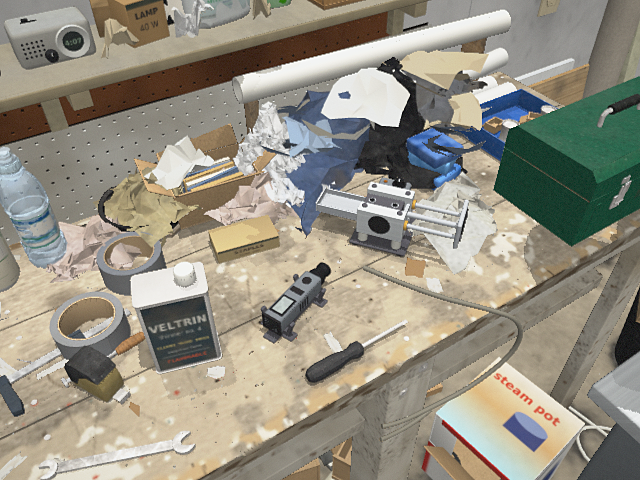

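View pics/top0.png

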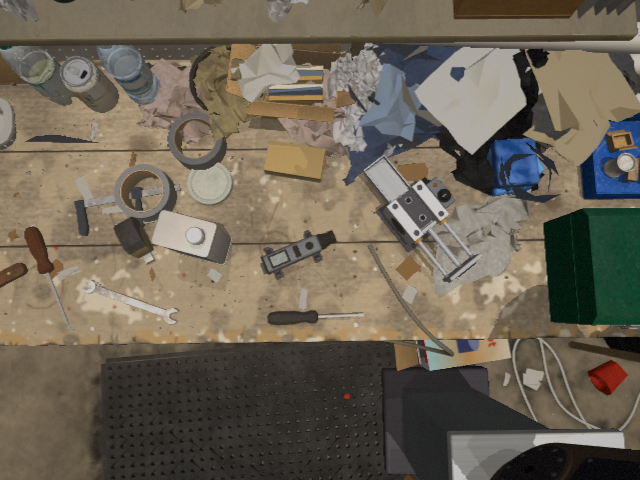

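The top view shows the thermometer at about (298,253), its nose pointing to (330,238). The block is at about (417,210), the apron at (385,178) and the push plate at (461,269). The screwdriver is at (315,316) and the carton at (295,160). Next I'll enlarge crops.

```bash
python3 - <<'E'
import cv2
a=cv2.imread("pics/top0.png")[145:295,250:490]; b=cv2.imread("pics/scene0.png")[170:350,250:490]
cv2.imwrite("pics/topc.png",cv2.resize(a,None,fx=3.3,fy=3.3,interpolation=cv2.INTER_CUBIC))
cv2.imwrite("pics/scenec.png",cv2.resize(b,None,fx=3.3,fy=3.3,interpolation=cv2.INTER_CUBIC))
E
```

```text
(no output)
```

View pics/topc.png

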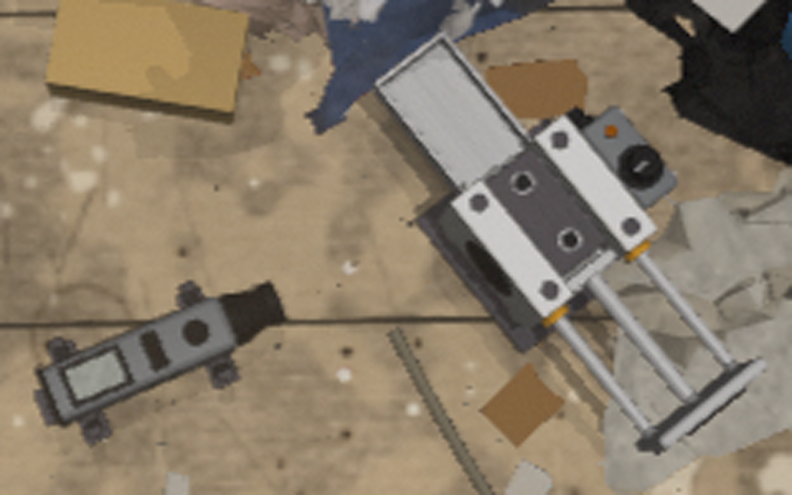

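View pics/scenec.png

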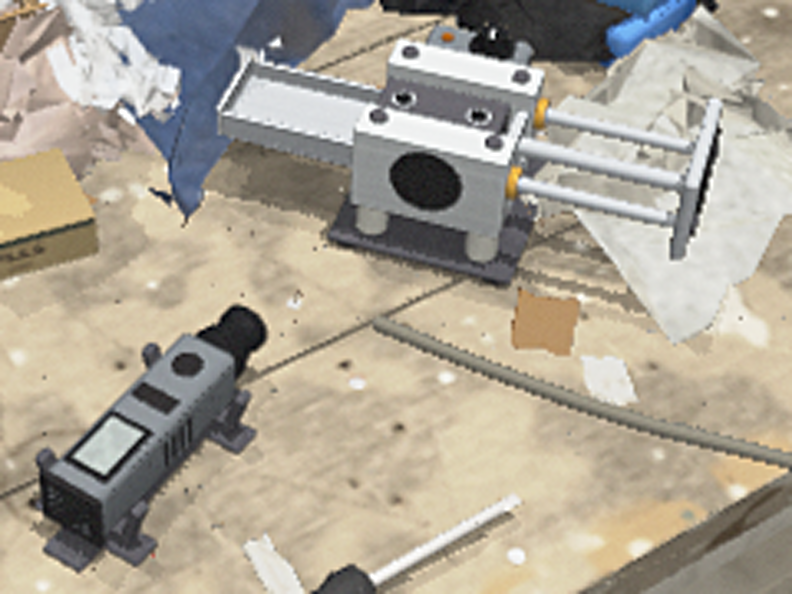

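The crops show the block's top corners, patch, apron and plate, and the corners of the thermometer body. I'll fit both known models to those points.

```bash
cat > fit.py <<'E'
from station import arm
import numpy as np
from scipy.optimize import least_squares
np.set_printoptions(precision=4,suppress=True)
def proj(n,P):
    c=arm.camera_model(n); T=np.linalg.inv(np.array(c["pose"])); f=240/np.tan(np.radians(c["fovy"])/2)
    q=P@T[:3,:3].T+T[:3,3]; return np.c_[f*q[:,0]/q[:,2]+c["cx"],f*q[:,1]/q[:,2]+c["cy"]]
off={"top":(250,145),"scene":(250,170)}
def fit(obs,x0,names=""):
    def W(p,P): c,s=np.cos(p[2]),np.sin(p[2]); return P@np.array([[c,s,0],[-s,c,0],[0,0,1]])+[p[0],p[1],0]
    def res(p):
        r=[]
        for n,o in obs.items():
            o=np.array(o,float); r.append(proj(n,W(p,o[:,2:]*.001))-(o[:,:2]/3.3+off[n]))
        return np.vstack(r).ravel()
    s=least_squares(res,x0,loss="soft_l1"); print(s.x); print(res(s.x).reshape(-1,2).round(1).tolist()); return s.x
E
python3 - <<'E'
from fit import *
h=dict(top=[(450,203,40,40,82),(488,182,40,18.25,82),(548,320,-40,40,82),(568,115,40,-40,82),(655,228,-40,-40,82),(490,265,0,40,58),(765,365,-134,-36,92),(440,35,120,-25,60),(378,83,120,25,60)],
 scene=[(354,118,40,40,82),(510,148,-40,40,82),(395,40,40,-40,82),(545,70,-40,-40,82),(352,202,40,40,30),(500,235,-40,40,30),(425,180,0,40,58),(718,100,-134,-36,92)])
t=dict(top=[(213,298,50,16,44),(235,350,50,-16,44),(42,382,-60,16,44),(62,425,-60,-16,44),(279,302,80,0,29)],
 scene=[(42,480,-60,16,44),(105,508,-60,-16,44),(237,365,50,-16,44),(183,335,50,16,44),(50,530,-60,16,14),(105,553,-60,-16,14),(248,330,80,0,29)])
H=fit(h,[.5,.2,.5]); T=fit(t,[.38,.43,-1])
# rest forks from geometry: fork cheek tops (outer) top crop
r=dict(top=[(190,290,40,27,35),(222,375,40,-27,35),(62,347,-40,27,35),(95,432,-40,-27,35)])
R=fit(r,[T[0],T[1],T[2]])
E
```

```text
[0.552  0.2192 0.6557]
[[-0.1, 0.0], [-2.2, -1.1], [-0.9, -0.2], [-1.2, -0.6], [1.5, -0.1], [-0.2, 1.1], [3.3, 0.8], [0.9, -1.6], [-1.4, 0.2], [-0.1, 2.2], [-0.4, 3.9], [1.1, -1.6], [0.3, -1.2], [-0.7, -0.1], [-0.3, 0.7], [0.6, -0.3], [3.4, -1.7]]
[ 0.4801  0.4413 -1.1434]
[[0.1, -0.2], [0.9, -0.2], [-2.9, -0.1], [-1.7, 2.8], [-1.6, 0.7], [0.6, 0.1], [-0.7, 1.1], [1.2, -2.8], [0.5, -1.8], [-0.3, -2.2], [0.4, 0.3], [-0.3, -1.3]]
[ 0.4816  0.4422 -1.1746]
[[-0.1, -0.4], [1.8, 0.5], [-1.3, -0.6], [0.1, 0.5]]
```

```bash
cat > ov.py <<'E'
from fit import *
import cv2,sys
def box(x0,x1,y0,y1,z0,z1):
    c=[(x,y,z) for x in(x0,x1) for y in(y0,y1) for z in(z0,z1)]
    return [(c[i],c[i|b]) for b in(1,2,4) for i in range(8) if not i&b]
def draw(H,T,tag):
    for n,sl in(("top",(145,295,250,490)),("scene",(170,320,250,490))):
        k=3.3; im=cv2.imread(f"pics/{n}0.png")[sl[0]:sl[1],sl[2]:sl[3]]; im=cv2.resize(im,None,fx=k,fy=k,interpolation=cv2.INTER_CUBIC)
        a=np.linspace(0,2*np.pi,25); circ=[(19*np.cos(t),40,58+19*np.sin(t)) for t in a]
        hl=box(-40,40,-40,40,30,82)+box(-134,-126,-36,36,40,92)+box(40,117,-22,22,48,48.1)+list(zip(circ,circ[1:]))
        tl=box(-60,50,-16,16,14,44)+box(80,80,-12.5,12.5,16.5,41.5)
        for p,L,c in((H,hl,(0,0,255)),(T,tl,(0,255,0))):
            co,s=np.cos(p[2]),np.sin(p[2]); M=np.array([[co,s,0],[-s,co,0],[0,0,1]])
            P=np.array(L,float).reshape(-1,3)*.001@M+[p[0],p[1],0]
            uv=((proj(n,P)+.5-[sl[2],sl[0]])*k).round().astype(int).reshape(-1,2,2)
            for u,v in uv: cv2.line(im,tuple(map(int,u)),tuple(map(int,v)),c,1)
        yield im
def save(H,T,name):
    for i,im in zip("ts",draw(H,T,name)): cv2.imwrite(f"pics/{name}{i}.png",im)
E
python3 -c "
from ov import *
save([.552,.2192,.6557],[.4801,.4413,-1.1434],'ov')"
```

```text
(no output)
```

View pics/ovt.png

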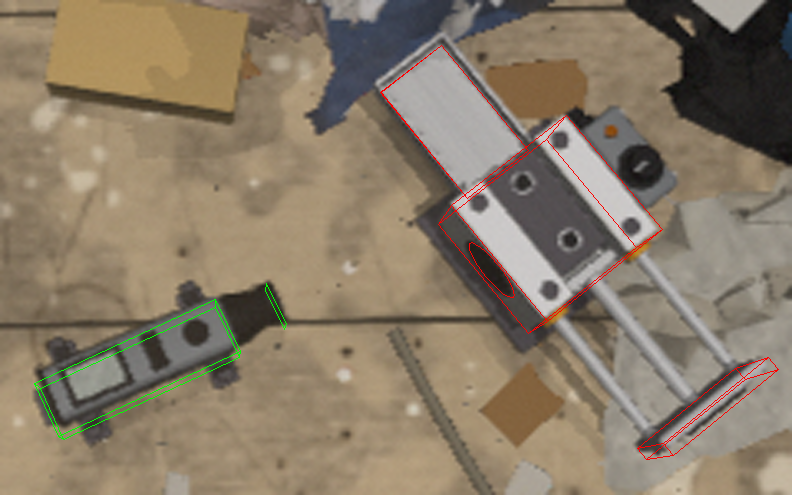

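View pics/ovs.png

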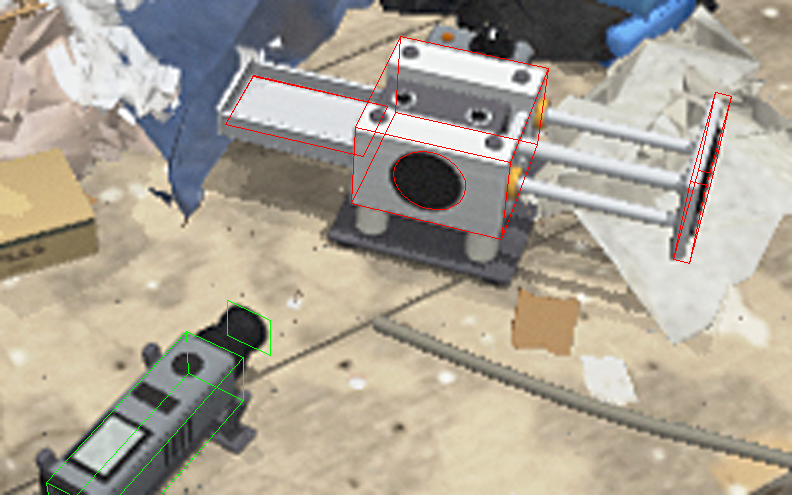

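The overlays agree to about 2–3 mm. The thermometer yaw looks nearer -1.17, which is the rest's own fit. I'll plan the transit next.

```bash
cat > plan.py <<'E'
import numpy as np
def plan(p,yaw,wps,q=.02):
    """tool straight down; wps: (x,y,z,yaw). prints [turn z, sx, sy, sz] per call"""
    p=np.array(p,float)
    for w in wps:
        for _ in range(20):
            c,s=np.cos(yaw),np.sin(yaw); A=np.array([[c,s,0],[s,-c,0],[0,0,-1]])
            d=A@(np.array(w[:3])-p)/.1; t=-(w[3]-yaw)/(np.pi/2)
            if abs(d).max()<q/2+1e-6 and abs(t)<.006: break
            k=max(1,abs(d).max(),abs(t)/.3); d=np.round(d/k/q)*q; t=round(t/k,2)
            p=p+A.T@d*.1; yaw-=t*np.pi/2; print(t,d.round(3),p.round(3),round(yaw,3))
E
python3 -c "
from plan import *
plan([.2044,-.6429,.2477],-2.834,[(.30,-.36,.42,-2.42),(.43,-.05,.42,-1.9),(.45,.2,.34,-1.5),(.4805,.4415,.15,-1.17)])"
```

```text
-0.11 [-0.74  1.   -0.72] [ 0.245 -0.525  0.32 ] -2.661
-0.12 [-1.    0.96 -0.8 ] [ 0.289 -0.394  0.4  ] -2.473
-0.03 [-0.3  0.2 -0.2] [ 0.3  -0.36  0.42] -2.426
-0.11 [-1.   0.5 -0. ] [ 0.343 -0.256  0.42 ] -2.253
-0.1 [-1.    0.28 -0.  ] [ 0.384 -0.161  0.42 ] -2.096
-0.1 [-1.    0.14 -0.  ] [ 0.422 -0.067  0.42 ] -1.939
-0.02 [-0.2  -0.02 -0.  ] [ 0.431 -0.049  0.42 ] -1.907
-0.11 [-1.    0.26  0.32] [0.44  0.054 0.388] -1.734
-0.1 [-1.    0.1   0.32] [0.446 0.154 0.356] -1.577
-0.05 [-0.46 -0.04  0.16] [0.45 0.2  0.34] -1.499
-0.09 [-1.  -0.2  0.8] [0.463 0.301 0.26 ] -1.357
-0.09 [-1.   -0.36  0.82] [0.477 0.406 0.178] -1.216
-0.03 [-0.32 -0.16  0.28] [0.481 0.442 0.15 ] -1.169
```

Emit:
arm_command(
  series=[0,0,-0.11,-0.74,1,-0.72,1,0,0,-0.11,-0.74,1,-0.72,1,0,0,-0.11,-0.74,1,-0.72,1],
)

```text
t: 0.48
eef_pos: [0.2456, -0.524, 0.3231]
ee_rot: [-3.138, 0.001, -2.659]
force: [0.2, -0.9, -0.2]
width: 0.0874
gripper_force: 0.0
```

Emit:
arm_command(
  series=[0,0,-0.12,-1,0.96,-0.8,1,0,0,-0.12,-1,0.96,-0.8,1,0,0,-0.12,-1,0.96,-0.8,1],
)

```text
t: 0.85
eef_pos: [0.2894, -0.3927, 0.4019]
ee_rot: [-3.14, 0.001, -2.472]
force: [0.7, -0.2, -0.5]
width: 0.0875
gripper_force: 0.0
```

Emit:
arm_command(
  series=[0,0,-0.03,-0.3,0.2,-0.2,1,0,0,-0.03,-0.3,0.2,-0.2,1],
)

```text
t: 1.1
eef_pos: [0.3009, -0.3589, 0.4221]
ee_rot: [-3.139, 0.001, -2.423]
force: [0.2, -0.5, -0.6]
width: 0.0877
gripper_force: 0.0
```

Tracking is good. I'll continue.

Emit:
arm_command(
  series=[0,0,-0.11,-1,0.5,0,1,0,0,-0.11,-1,0.5,0,1],
)

```text
t: 1.35
eef_pos: [0.3427, -0.2559, 0.4194]
ee_rot: [3.14, -0.001, -2.253]
force: [1.9, 0.9, 1.1]
width: 0.0877
gripper_force: 0.0
```

Emit:
arm_command(
  series=[0,0,-0.1,-1,0.28,0,1,0,0,-0.1,-1,0.28,0,1],
)

```text
t: 1.6
eef_pos: [0.3845, -0.1597, 0.4196]
ee_rot: [3.14, -0.0, -2.093]
force: [0.1, -0.1, -0.1]
width: 0.0877
gripper_force: 0.0
```

Emit:
arm_command(
  series=[0,0,-0.1,-1,0.14,0,1,0,0,-0.1,-1,0.14,0,1],
)

```text
t: 1.85
eef_pos: [0.4226, -0.0659, 0.4194]
ee_rot: [3.14, -0.001, -1.936]
force: [0.1, -0.2, 0.8]
width: 0.0876
gripper_force: 0.0
```

Emit:
arm_command(
  series=[0,0,-0.02,-0.2,-0.02,0,1],
)

```text
t: 1.98
eef_pos: [0.4316, -0.0485, 0.4194]
ee_rot: [3.14, -0.001, -1.905]
force: [0.4, 0.2, 0.7]
width: 0.0878
gripper_force: 0.0
```

Emit:
arm_command(
  series=[0,0,-0.11,-1,0.26,0.32,1,0,0,-0.11,-1,0.26,0.32,1],
)

```text
t: 2.22
eef_pos: [0.4396, 0.0541, 0.3872]
ee_rot: [3.14, -0.001, -1.732]
force: [1.4, -0.2, 0.8]
width: 0.0879
gripper_force: 0.0
```

Emit:
arm_command(
  series=[0,0,-0.1,-1,0.1,0.32,1,0,0,-0.1,-1,0.1,0.32,1],
)

```text
t: 2.48
eef_pos: [0.446, 0.1548, 0.355]
ee_rot: [3.14, -0.001, -1.575]
force: [0.5, 0.7, -0.7]
width: 0.0875
gripper_force: 0.0
```

Emit:
arm_command(
  series=[0,0,-0.05,-0.46,-0.04,0.16,1],
)

```text
t: 2.6
eef_pos: [0.4506, 0.2002, 0.3396]
ee_rot: [3.141, -0.001, -1.497]
force: [0.7, -1.1, 0.3]
width: 0.0875
gripper_force: 0.0
```

Emit:
arm_command(
  series=[0,0,-0.09,-1,-0.2,0.8,1,0,0,-0.09,-1,-0.2,0.8,1,0,0,-0.09,-1,-0.2,0.8,1],
)

```text
t: 2.98
eef_pos: [0.4624, 0.3012, 0.2556]
ee_rot: [3.135, -0.005, -1.356]
force: [-0.9, 0.0, 0.2]
width: 0.0881
gripper_force: 0.0
```

Emit:
arm_command(
  series=[0,0,-0.09,-1,-0.36,0.82,1,0,0,-0.09,-1,-0.36,0.82,1,0,0,-0.09,-1,-0.36,0.82,1],
)

```text
t: 3.35
eef_pos: [0.477, 0.4061, 0.1747]
ee_rot: [3.137, -0.003, -1.215]
force: [-0.5, -0.7, -0.3]
width: 0.0876
gripper_force: 0.0
```

Emit:
arm_command(
  series=[0,0,-0.03,-0.32,-0.16,0.28,1,0,0,-0.03,-0.32,-0.16,0.28,1,0,0,-0.03,-0.32,-0.16,0.28,1],
)

```text
t: 3.72
eef_pos: [0.4815, 0.4406, 0.1513]
ee_rot: [-3.141, -0.0, -1.17]
force: [-0.5, -0.6, 1.5]
width: 0.0876
gripper_force: 0.0
```

Emit:
arm_command(
  series=[0,0,0,0,0,0.45,1,0,0,0,0,0,0.8,1,0,0,0,0,0,0.8,1],
)

```text
t: 4.1
eef_pos: [0.4804, 0.4394, 0.0696]
ee_rot: [3.139, -0.002, -1.17]
force: [-0.3, 0.0, 0.4]
width: 0.0876
gripper_force: 0.0
```

```bash
python3 - <<'E'
from station import arm
import cv2,numpy as np
a=arm.grab_frame("scene")[200:400,200:400]; b=arm.grab_frame("top")[180:330,220:370]
cv2.imwrite("pics/g1.png",np.hstack([cv2.resize(a,(400,400)),cv2.resize(b,(400,400),interpolation=cv2.INTER_CUBIC)]))
E
```

```text
(no output)
```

View pics/g1.png

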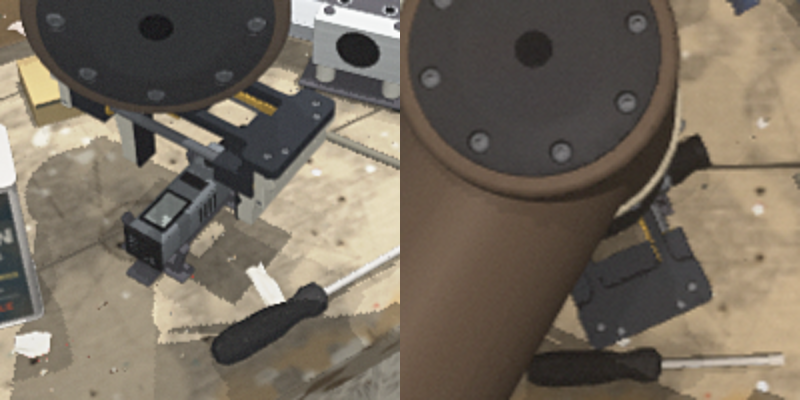

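The fingers straddle the thermometer body: in the left half, the fingertips are at about (140,160) and (245,215). I'll descend and grip.

Emit:
arm_command(
  series=[0,0,0,0,0,0.2,1,0,0,0,0,0,0.37,1,0,0,0,0,0,0.37,1,0,0,0,0,0,0.37,0.3,0,0,0,0,0,0.37,0.3,0,0,0,0,0,0.37,0.3,0,0,0,0,0,0.37,0.3],
  force=15,
)

```text
t: 5.08
eef_pos: [0.4809, 0.4417, 0.0338]
ee_rot: [-3.141, 0.0, -1.169]
force: [0.3, -0.7, 0.5]
width: 0.053
gripper_force: 0.0
```

Emit:
arm_command(
  series=[0,0,0,0,0,0,0.3,0,0,0,0,0,0,0.2,0,0,0,0,0,0,0.2,0,0,0,0,0,0,0.2,0,0,0,0,0,0,0.2,0,0,0,0,0,0,0.2],
  force=20,
)

```text
t: 5.82
eef_pos: [0.4809, 0.4418, 0.0336]
ee_rot: [-3.141, 0.0, -1.169]
force: [2.9, 0.8, 0.1]
width: 0.0317
gripper_force: 20.0
```

```bash
python3 -c "
from plan import *
plan([.4809,.4418,.0836],-1.169,[(.4483,.354,.0826,-.915)])
print()
plan([.4809,.4418,.0836],-1.169,[(.4483,.354,.0626,-.915)])"
```

```text
-0.16 [0.68 0.64 0.  ] [0.449 0.354 0.084] -0.918

-0.16 [0.68 0.64 0.2 ] [0.449 0.354 0.064] -0.918
```

Emit:
arm_command(
  series=[0,0,0,0,0,-0.1,0.2,0,0,0,0,0,-0.25,0.2,0,0,0,0,0,-0.5,0.2,0,0,0,0,0,-0.5,0.2,0,0,0,0,0,-0.5,0.2],
)

```text
t: 6.45
eef_pos: [0.4805, 0.4414, 0.0837]
ee_rot: [3.141, 0.0, -1.169]
force: [0.6, 0.3, -1.7]
width: 0.0317
gripper_force: 20.0
```

Emit:
arm_command(
  series=[0,0,-0.05,0.2,0.2,0.05,0.2,0,0,-0.1,0.4,0.4,0.12,0.2,0,0,-0.16,0.6,0.6,0.2,0.2,0,0,-0.16,0.68,0.64,0.21,0.2,0,0,-0.16,0.68,0.64,0.21,0.2,0,0,-0.16,0.68,0.64,0.21,0.2],
)

```text
t: 7.2
eef_pos: [0.449, 0.3549, 0.0627]
ee_rot: [-3.141, 0.0, -0.918]
force: [0.0, 0.3, -1.2]
width: 0.032
gripper_force: 20.0
```

```bash
python3 - <<'E'
from station import arm
import cv2,numpy as np
a=arm.grab_frame("scene")[160:310,290:440]; b=arm.grab_frame("top")[150:300,290:440]
cv2.imwrite("pics/g2.png",np.hstack([cv2.resize(a,(400,400),interpolation=cv2.INTER_CUBIC),cv2.resize(b,(400,400),interpolation=cv2.INTER_CUBIC)]))
E
```

```text
(no output)
```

View pics/g2.png

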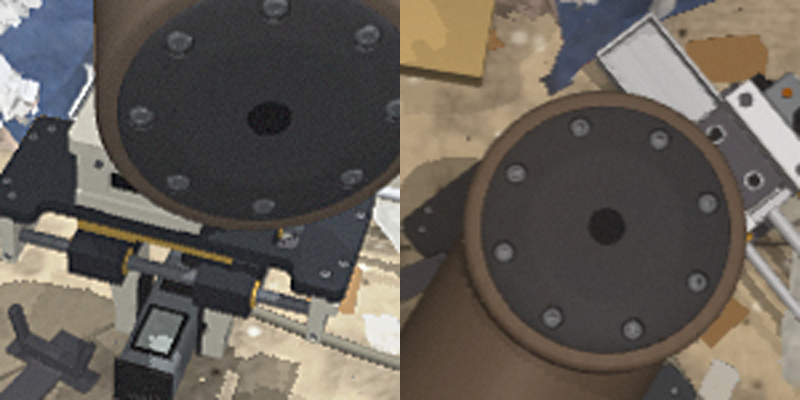

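The thermometer is held level and its rear face is in view, but the wrist hides the nose and patch. I'll check the visible rear corners, about (117,365) and (180,375) in the left half, against the prediction.

```bash
python3 - <<'E'
from fit import *
y=-.918; c,s=np.cos(y),np.sin(y); R=np.array([[c,-s,0],[s,c,0],[0,0,1]])
o=np.array([.449,.3549,.0581])
P=np.array([(-60,16,15),(-60,-16,15),(-60,16,-15),(-60,-16,-15)])*.001@R.T+o
print(((proj("scene",P)-[290,160]+.5)*400/150).round(0))
h=.6557; H=np.array([[np.cos(h),-np.sin(h),0],[np.sin(h),np.cos(h),0],[0,0,1]]); pt=np.array([.552,.2192,0])+H@[0,.04,.058]
print(R.T@(pt-(o+R@[.08,0,0])), y+np.pi/2-h)
E
```

```text
[[114. 366.]
 [171. 381.]
 [113. 402.]
 [169. 417.]]
[ 0.0504 -0.0007 -0.0001] -0.0029036732051034297
```

Emit:
arm_command(
  series=[0,0,0,0,0,0,0.2,0,0,0,0,0,0,0.2,0,0,0,0,0,0,0.2,0,0,0,0,0,0,0.2,0,0,0,0,0,0,0.2,0,0,0,0,0,0,0.2,0,0,0,0,0,0,0.2,0,0,0,0,0,0,0.2],
)

```text
t: 8.3
eef_pos: [0.4485, 0.354, 0.0626]
ee_rot: [-3.142, 0.0, -0.917]
force: [-0.1, 0.2, -1.2]
width: 0.0318
gripper_force: 20.0
```

Emit:
arm_command(
  series=[0,0,0,0,0,0,0.2,0,0,0,0,0,0,0.2,0,0,0,0,0,0,0.2,0,0,0,0,0,0,0.2,0,0,0,0,0,0,0.2,0,0,0,0,0,0,0.2,0,0,0,0,0,0,0.2,0,0,0,0,0,0,0.2],
)

```text
t: 9.3
eef_pos: [0.4485, 0.354, 0.0626]
ee_rot: [3.142, 0.0, -0.917]
force: [0.0, 0.2, -1.6]
width: 0.0316
gripper_force: 20.0
```

The rear corners match the prediction to about 1 px, and the lens should be 50 mm from the patch within a millimetre or two. It has held still for over 2 s. I'll go back to the rest.

```bash
python3 -c "
from plan import *
plan([.4485,.354,.0626],-.917,[(.4809,.4417,.0836,-1.169)],.01)"
```

```text
0.16 [-0.5  -0.79 -0.21] [0.481 0.442 0.084] -1.168
```

Emit:
arm_command(
  series=[0,0,0,-0.1,-0.1,-0.21,0.2,0,0,0.06,-0.2,-0.3,-0.21,0.2,0,0,0.12,-0.35,-0.55,-0.21,0.2,0,0,0.16,-0.5,-0.79,-0.21,0.2,0,0,0.16,-0.5,-0.79,-0.21,0.2,0,0,0.16,-0.5,-0.79,-0.21,0.2],
)

```text
t: 10.05
eef_pos: [0.4804, 0.4411, 0.0831]
ee_rot: [3.141, -0.001, -1.168]
force: [0.3, -0.3, -1.5]
width: 0.0319
gripper_force: 20.0
```

Emit:
arm_command(
  series=[0,0,0,0,0,0,0.2,0,0,0,0,0,0.15,0.2,0,0,0,0,0,0.25,0.2,0,0,0,0,0,0.35,0.2,0,0,0,0,0,0.42,0.2,0,0,0,0,0,0.46,0.2,0,0,0,0,0,0.49,0.2,0,0,0,0,0,0.49,0.2],
)

```text
t: 11.05
eef_pos: [0.4809, 0.4418, 0.0346]
ee_rot: [-3.141, 0.0, -1.169]
force: [0.6, -0.1, -1.2]
width: 0.032
gripper_force: 20.0
```

Emit:
arm_command(
  series=[0,0,0,0,0,0.01,0.2,0,0,0,0,0,0.01,0.2,0,0,0,0,0,0.01,0.4,0,0,0,0,0,0.01,0.6,0,0,0,0,0,0.01,0.8,0,0,0,0,0,0.01,0.9,0,0,0,0,0,0.01,0.9,0,0,0,0,0,0.01,0.9],
)

```text
t: 12.05
eef_pos: [0.4809, 0.4417, 0.0336]
ee_rot: [-3.142, -0.0, -1.169]
force: [-0.6, 0.1, 0.4]
width: 0.0771
gripper_force: 0.0
```

Emit:
arm_command(
  series=[0,0,0,0,0,-0.1,0.9,0,0,0,0,0,-0.3,0.9,0,0,0,0,0,-0.7,0.9,0,0,0,0,0,-1,0.9,0,0,0,0,0,-1,0.9],
)

```text
t: 12.68
eef_pos: [0.482, 0.4432, 0.1375]
ee_rot: [-3.136, 0.003, -1.168]
force: [-0.3, -0.8, -0.3]
width: 0.0787
gripper_force: 0.0
```

The thermometer has been laid back. Next I'll shut the fingers and go to the pre-push pose behind the plate (heater x -0.185), with the tool's -y along the push.

```bash
python3 - <<'E'
from plan import *
from station import arm
import cv2
plan([.482,.4432,.1375],-1.168,[(.44,.30,.21,-1.05),(.4053,.1064,.16,-.915),(.4053,.1064,.068,-.915)],.01)
a=arm.grab_frame("scene")[170:350,230:410]; b=arm.grab_frame("top")[150:300,250:400]
cv2.imwrite("pics/g3.png",np.hstack([cv2.resize(x,(400,400),interpolation=cv2.INTER_CUBIC) for x in(a,b)]))
E
```

```text
-0.07 [ 1.    0.82 -0.63] [0.446 0.319 0.2  ] -1.058
-0.01 [ 0.14  0.14 -0.09] [0.44 0.3  0.21] -1.042
-0.05 [1.   0.86 0.33] [0.417 0.17  0.177] -0.964
-0.03 [0.46 0.46 0.17] [0.405 0.106 0.16 ] -0.917
-0.0 [ 0.   -0.    0.92] [0.405 0.106 0.068] -0.917
```

View pics/g3.png

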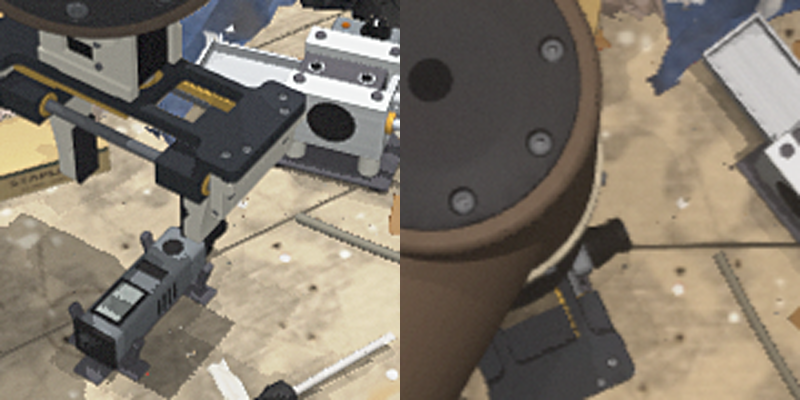

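The thermometer lies in both forks, with its body from about (95,330) to (180,240) in the left half. I'll move on to the ejector.

Emit:
arm_command(
  series=[0,0,0,0,0,-0.5,0,0,0,-0.07,0.6,0.5,-0.63,0,0,0,-0.07,1,0.82,-0.63,0,0,0,-0.07,1,0.82,-0.63,0],
  force=20,
)

```text
t: 13.28
eef_pos: [0.4428, 0.3139, 0.1963]
ee_rot: [3.14, -0.0, -1.061]
force: [-0.3, 1.0, 0.3]
width: 0.0444
gripper_force: 0.0
```

Emit:
arm_command(
  series=[0,0,-0.01,0.14,0.14,-0.09,0,0,0,-0.01,0.14,0.14,-0.09,0],
)

```text
t: 13.52
eef_pos: [0.4392, 0.298, 0.2062]
ee_rot: [-3.141, 0.0, -1.043]
force: [0.2, 1.0, 0.4]
width: 0.0245
gripper_force: 0.0
```

Emit:
arm_command(
  series=[0,0,-0.05,0.5,0.43,0.17,0,0,0,-0.05,1,0.86,0.33,0,0,0,-0.05,1,0.86,0.33,0],
)

```text
t: 13.9
eef_pos: [0.4137, 0.1661, 0.1714]
ee_rot: [3.139, -0.0, -0.966]
force: [-0.6, 0.0, 0.6]
width: 0.0009
gripper_force: 0.0
```

Emit:
arm_command(
  series=[0,0,-0.03,0.46,0.46,0.17,0,0,0,-0.03,0.46,0.46,0.17,0,0,0,-0.03,0.46,0.46,0.17,0],
)

```text
t: 14.28
eef_pos: [0.4044, 0.1053, 0.1558]
ee_rot: [-3.141, -0.0, -0.918]
force: [0.4, -0.1, 1.3]
width: 0.001
gripper_force: 0.0
```

Emit:
arm_command(
  series=[0,0,0,0,0,0.4,0,0,0,0,0,0,0.88,0,0,0,0,0,0,0.88,0,0,0,0,0,0,0.88,0],
)

```text
t: 14.78
eef_pos: [0.4047, 0.1061, 0.0687]
ee_rot: [-3.141, -0.0, -0.916]
force: [1.2, 0.6, -0.8]
width: 0.0005
gripper_force: 0.0
```

Emit:
arm_command(
  series=[0,0,0,0,-0.07,0,0,0,0,0,0,-0.14,0,0,0,0,0,0,-0.21,0,0,0,0,0,0,-0.28,0,0,0,0,0,0,-0.35,0,0,0,0,0,0,-0.35,0,0],
)

```text
t: 15.52
eef_pos: [0.4313, 0.1259, 0.0673]
ee_rot: [3.14, -0.0, -0.918]
force: [-2.5, -1.6, 2.9]
width: 0.0006
gripper_force: 1.5
```

Contact at 3 N came where expected. I'll push slowly.

Emit:
arm_command(
  series=[0,0,0,0,-0.06,0,0,0,0,0,0,-0.12,0,0,0,0,0,0,-0.18,0,0,0,0,0,0,-0.24,0,0,0,0,0,0,-0.3,0,0,0,0,0,0,-0.36,0,0,0,0,0,0,-0.42,0,0,0,0,0,0,-0.42,0,0],
)

```text
t: 16.52
eef_pos: [0.4636, 0.1504, 0.0672]
ee_rot: [3.138, -0.0, -0.918]
force: [-5.5, -3.3, 5.7]
width: 0.0005
gripper_force: 3.3
```

Emit:
arm_command(
  series=[0,0,0,0,-0.05,0,0,0,0,0,0,-0.1,0,0,0,0,0,0,-0.15,0,0,0,0,0,0,-0.2,0,0,0,0,0,0,-0.24,0,0,0,0,0,0,-0.27,0,0,0,0,0,0,-0.3,0,0,0,0,0,0,-0.3,0,0],
)

```text
t: 17.52
eef_pos: [0.4866, 0.1679, 0.0672]
ee_rot: [3.137, -0.0, -0.918]
force: [-6.5, -7.2, 8.1]
width: 0.0008
gripper_force: 5.2
```

Emit:
arm_command(
  series=[0,0,0,0,-0.02,0,0,0,0,0,0,-0.04,0,0,0,0,0,0,-0.06,0,0,0,0,0,0,-0.06,0,0],
)

```text
t: 18.02
eef_pos: [0.4912, 0.1714, 0.0672]
ee_rot: [3.136, -0.0, -0.918]
force: [-6.4, -5.4, 8.7]
width: 0.0006
gripper_force: 5.7
```

Emit:
arm_command(
  series=[0,0,0,0,-0.02,0,0,0,0,0,0,-0.03,0,0,0,0,0,0,-0.03,0,0],
)

```text
t: 18.4
eef_pos: [0.4925, 0.1723, 0.0671]
ee_rot: [3.134, -0.0, -0.919]
force: [-11.4, -8.2, 13.5]
width: 0.0006
gripper_force: 8.5
```

Emit:
arm_command(
  series=[0,0,0,0,-0.02,0,0,0,0,0,0,-0.03,0,0,0,0,0,0,-0.03,0,0],
)

```text
t: 18.77
eef_pos: [0.4926, 0.1724, 0.0671]
ee_rot: [3.129, 0.0, -0.919]
force: [-21.3, -11.6, 25.0]
width: 0.0006
gripper_force: 14.3
```

The hard stop is reached: force rises with no travel. I'll retreat gently.

Emit:
arm_command(
  series=[0,0,0,0,0.06,0,0,0,0,0,0,0.16,0,0,0,0,0,0,0.28,0,0,0,0,0,0,0.4,0,0,0,0,0,0,0.54,0,0,0,0,0,0,0.68,0,0,0,0,0,0,0.8,0,0,0,0,0,0,0.9,0,0],
)

```text
t: 19.77
eef_pos: [0.4267, 0.1226, 0.0679]
ee_rot: [-3.14, 0.0, -0.917]
force: [0.5, -0.5, 0.4]
width: 0.0005
gripper_force: 0.0
```

Emit:
arm_command(
  series=[0,0,0,0,0.15,0,0,0,0,0,0,0.25,0,0,0,0,0,0,0.3,0,0,0,0,0,0,0.3,0,0],
)

```text
t: 20.27
eef_pos: [0.4029, 0.1043, 0.0677]
ee_rot: [-3.141, -0.0, -0.917]
force: [0.3, -0.4, 0.2]
width: 0.0003
gripper_force: 0.0
```

Emit:
arm_command(
  series=[0,0,0,0,0,-0.5,0,0,0,0,0,0,-1,0,0,0,0,0,0,-1,0],
)

```text
t: 20.65
eef_pos: [0.4053, 0.106, 0.1714]
ee_rot: [-3.134, -0.0, -0.917]
force: [0.6, -0.1, -0.6]
width: 0.0006
gripper_force: 0.0
```

Emit:
arm_command(
  series=[0,0,0,0.6,0.6,-0.6,0,0,0,0,1,1,-0.6,0,0,0,0,1,1,-0.6,0,0,0,0,1,1,-0.6,0],
)

```text
t: 21.15
eef_pos: [0.3841, -0.0373, 0.2278]
ee_rot: [-3.141, -0.0, -0.92]
force: [0.1, 0.3, 0.4]
width: 0.0005
gripper_force: 0.0
```

```bash
python3 - <<'E'
from station import arm
import cv2,numpy as np
a=arm.grab_frame("scene")[170:320,250:490]; b=arm.grab_frame("top")[145:295,250:490]
cv2.imwrite("pics/end.png",np.vstack([cv2.resize(x,(480,300),interpolation=cv2.INTER_CUBIC) for x in(a,b)]))
E
```

```text
(no output)
```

View pics/end.png

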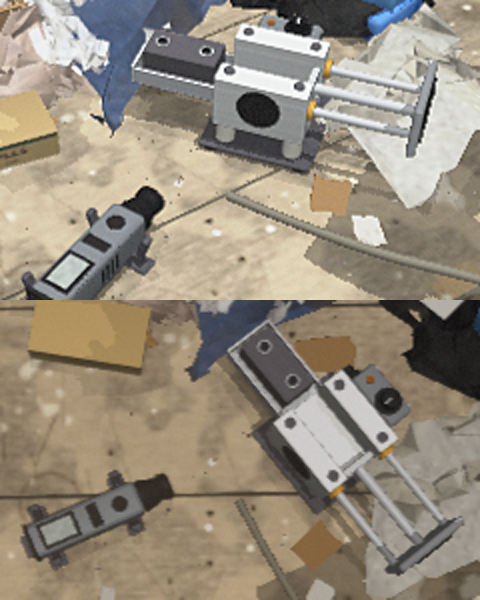

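The bar lies flat on the apron (about (180,55) in the upper view), the plate has sprung back, the thermometer is in its rest, and nothing touches the arm. I'll hand in.

```bash
python3 -c "
from station import arm
print(arm.job_done())"
```

```text
the job is handed in; nothing more can be done
None
```

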